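Hold a shorting cap home in a spring-return bayonet test port

ROBOT

A 6-joint arm with a two-finger parallel gripper is mounted at the origin on the work surface. World frame = base frame: x ahead of the robot, y to its left, z up, the work surface at z = 0. Lengths are in mm, angles in degrees, forces in N, time in s.
With the tool pointing down it reaches from about 350 to 875 mm from the base axis. Payload 4.2 kg.
Tool frame: the origin (TCP) lies on the centre line of the jaws, within the pads' length; the fingertips stand 22 mm ahead of it and the grasp point (between the pads) lies 3 mm ahead of it; y points along the fingers, z is the direction in which the jaws open and shut, and the axes are right-handed (so a half turn about y gives the same grasp; the last joint's range is limited). The gripper opens to 85 mm and grips with 20 to 120 N. Pads are 22 mm wide; open, the fingers measure 114 mm over their backs; the gripper's body (76 mm by 85 mm) begins 54 mm behind the grasp point. The pads swing forward as they close: fully open they stand 13 mm farther back than shut.
Start: joints at [83.113, 22.042, 0.453, 0, -68.411, -14.817], TCP at [231.096, 580.684, 253.312] pointing down, gripper open.
Joint ranges: [-179.83, 179.83], [-69.29, 118.12], [-61.27, 80.66], [-181.25, 117.63], [-171.15, -9.14], [-177.46, 177.46]. Speed limits (degrees/s): [159.86, 159.86, 180, 180, 180, 180].

INTERFACE

Orientations are given as a 3x3 rotation matrix whose columns are the frame's x, y, z axes.
In Python, from rig import ctrl, imaging, hand_in gives the robot as it stands.
- The arm moves only by the shell command python3 -m inch 'ROWS' [FORCE]. ROWS is JSON, a list of rows, each an object with "jaw": the opening, from -1 (shut) to 1 (fully open); "travel": the shift along the tool's x, y, z in m, a list of three; "roll": the turn about the tool's y in rad. A call has 1 to 8 rows; each row shifts and turns the commanded pose from where the row before left it, along the tool's axes as they then stand; what a row does not reach is not made up. A row lasts 1/8 s, in which the tool goes at most 62.5 mm and 10.7 degrees, less where a joint would pass 70% of its speed; a pose out of reach is approached as far as the arm can. A call with a gripper value outside its range is refused whole. The fingers move at their own pace and stop on an object; FORCE is the grip in N (left out, the last holds). Time passes only in rows, so rows that do not move let the fingers close. It gives the time, the measured TCP pose, the force and the opening at its end, in the units of the state.
- ctrl.sense(): the state, without advancing time (a new reading comes with each control period).
- imaging.capture(name): name is "side" or "top"; returns (picture, depth): 420x560x3 uint8, red, green, blue; 420x560 float32, mm along the optical axis (not along the pixel's ray), 0 where there is no reading.
- imaging.camera_model(name): a dict with "camera_matrix" (3x3 intrinsics, pixels), "k1" (the pictures are not rectified: a ray, as slopes to the right and down, at radius r is drawn at 1 + k1 r^2 times it, then the intrinsics apply), "rvec" (rotation vector, rad) and "tvec" (3), from world to camera coordinates, as OpenCV has them. Camera axes: x right, y down, z forward; pixel columns grow to the right and rows downward; lengths in mm; the calibration is good to about 2 mm. A picture is of the moment at which its call begins. camera_model takes no time and is no camera call.
- hand_in(): hands the job in, once; it reports no verdict.
The state is a dict: "clock": time; "joint_pos": joint angles; "joint_velocities": joint speeds; "effort": joint torques, N m; "eef_pos": TCP position; "tcp_rot": TCP orientation; "contact_force": force on the tool from outside, world axes, zero at the start; "torque": the same for the moment, N m; "grip_width": finger opening in mm.
Only numpy, scipy, OpenCV 4.12 (cv2) and the standard library are available. Lean on these libraries where they do the work, as an engineer would, in place of code of your own. Each camera call takes 0.05 s, during which the arm holds its last target.

TASK

Take the shorting cap with the flat wing grip out of the parts tray, push it stem first into the sprung bayonet port on top of the grey test unit, and twist it a quarter turn clockwise (seen from above) as far as it goes. The port springs back when let go, so finish while still gripping the cap and holding it in and fully turned for the reading. Leave the other three caps in their compartments.

Things in the scene. Friction and masses are not known exactly. Their poses are not given: they have to be found in the camera images.
- wing_cap: The shorting cap to use, 65 mm tall, about 90 g. Steel stem 16 mm in diameter, 24 mm long, chamfered foot; two lugs on the stem along +x and -x (28 mm over both, 7 mm wide, 6 to 11 mm above the foot); black flange 40 mm in diameter, 24 to 29 mm above the foot; wing grip above it. Origin: centre of the foot, 8 mm above the bench at the start; z up. Upright at any yaw; a half turn makes no difference.
- wing_grip (a point): Middle of the cap's flat aluminium wing grip, on the axis, 54 mm above the foot; same axes as the cap. The grip is upright, 40 mm long (along x, in line with the lugs), 12 mm thick (along y), from 29 to 65 mm above the foot.
- tray: Fixed grey tray 184 x 184 mm, 2 x 2 compartments centred at +-45 mm in its x and y; floor 32 mm above the bench, thin walls up to 40 mm above the bench. A cap's stem hangs with play in a 34 mm square hole in the compartment floor, its flange on the floor. Any cap may be in any compartment. Origin: centre of the underside; z up.
- round_cap: Cap with an aluminium grip: a round knob 28 mm in diameter, 51 mm tall overall. Same stem and flange as the wing cap but no lugs; origin at the centre of the stem's foot, z up. Stands in another compartment of the tray; leave it there.
- square_cap: Cap with an aluminium grip: a low square knob 24 x 24 mm, 43 mm tall overall. Same stem and flange as the wing cap but no lugs; origin at the centre of the stem's foot, z up. Stands in another compartment of the tray; leave it there.
- post_cap: Cap with an aluminium grip: a thin round post 12 mm in diameter, 59 mm tall overall. Same stem and flange as the wing cap but no lugs; origin at the centre of the stem's foot, z up. Stands in another compartment of the tray; leave it there.
- unit: Fixed test unit: grey box 150 x 130 mm (its x, y), 55 mm high, with a square aluminium port plate 52 x 52 x 10 mm on the middle of its top (plate top 65 mm above the bench). Origin: centre of the underside on the bench; z up.
- port (a point): Centre of the port's opening at the top face of the port plate; z up, axes as the unit. The opening is a 19 mm square hole crossed by a slot for the lugs, 32 mm long (along x), 10 mm wide: the cap enters only with its wing grip along the port's x. With the foot 21 mm below the plate top the lugs come free under the plate and the cap can turn; at 24 mm the flange lands on the plate.
- plunger (a joint): Sprung plunger under the opening, value = how far it is pressed (m): 0 at rest, its face 14 mm below the plate top; 0.010 with the flange on the plate. Spring force 2 N at first contact, rising 0.5 N per mm to 7 N. Once turned, the lugs are caught under the plate, so the cap can rise at most 3 mm.
- twist (a joint): Turning carrier in the port that the lugs push round (rad): 0 at rest, grows as the cap turns clockwise from above. The lugs reach it after about 0.12 rad of slack: it reads about 1.45 when the cap has made a quarter turn (wing grip along the port's y), stop at 1.55. The other way is blocked. A return spring (0.03 N m at 0, 0.12 at 1.5) turns the cap back when it is let go.
There are look-alikes about, which are no part of the job. What is shaped like the wing_cap but green or orange is not meant.

How it is judged (in metres and radians):
On the way, in this order (a step that is already met when the one before it is completed fails the run):
1. the wing cap is gripped and lifted clear of the tray (height (world z) of wing_cap above 0.045 m and contact force between the fingers and wing_cap above 1 N), for 0.1 s.
2. the wing cap is pushed down into the port, its lugs below the plate (z of wing_cap in the frame of port below -0.0195 m and horizontal distance between wing_cap and port below 0.004 m), for 0.05 s.
At the end, for the whole second after the job is handed in: Wing cap upright (0.12 rad) in the port, foot at least 19.5 mm below the plate top and within 4 mm of the port axis, cap within 0.32 rad of a quarter turn and carrier past 1.2 rad, fingers gripping it (over 2 N), the other caps within 30 mm of their starts (all of step 2 and angle between wing_cap's own z axis and vertical below 0.12 rad and value of joint twist above 1.2 rad and angle between the x axis of wing_cap and the x axis of port, either way round above 1.25 rad and contact force between the fingers and wing_cap above 2 N and distance of each of round_cap, square_cap, post_cap from where it was at the start of the episode below 0.03 m); the arm keeps its last pose, push and grip.
It fails at once if one of the other caps is taken out or thrown out of its compartment (distance of any of round_cap, square_cap, post_cap from where it was at the start of the episode above 0.045 m).
It also fails if it takes over 45 s, if anything falls off the work surface, if the arm or the gripper's body presses on something with over 40 N, if the wrist force passes 120 N, or if a joint passes its speed limit or range.

## Working session

There is one attempt and no reset: what is moved stays moved. The work goes in short steps, Python scripts to look and compute and a shell command to move; the robot and the scene stay as the last step left them, time stands still between calls to the robot, and variables do not carry over. Pictures are saved under pics/ and viewed, and the job is handed in when it is done.

```bash
mkdir -p pics; ls
python3 - <<'E'
from rig import ctrl, imaging
import cv2, numpy as np
s=ctrl.sense()
for k in s: print(k,s[k])
for n in("side","top"):
    p,d=imaging.capture(n); cv2.imwrite(f"pics/{n}0.png",p[:,:,::-1]); np.savez(f"{n}0.npz",p=p,d=d)
    print(n,imaging.camera_model(n))
E
```

```text
pics
clock 0.0
joint_pos [ 8.31135072e+01  2.20913296e+01  3.80271191e-01 -2.77283568e-02
 -6.84104672e+01 -1.48175836e+01]
joint_velocities [ 0.08096723 -0.01088682  0.02464868  0.14907043 -0.01286488 -0.00330736]
effort [ 3.42614712e-04 -3.92286730e+01  1.88400185e+01  4.18617055e+00
 -4.57735514e-03 -4.77306088e-06]
eef_pos [230.91101777 580.2135219  252.22215835]
tcp_rot [[-9.29040256e-01 -7.01063809e-04 -3.69977988e-01]
 [ 3.69978637e-01 -2.05172179e-03 -9.29037996e-01]
 [-1.07776984e-04 -9.99997649e-01  2.16551077e-03]]
contact_force [ 0.62014304 -0.30475897  0.42826992]
torque [ 0.03192869 -0.01224804 -0.01569606]
grip_width 85.03708392049609
side {'camera_matrix': array([[517.56191933,   0.        , 280.70900943],
       [  0.        , 517.56191933, 205.09336367],
       [  0.        ,   0.        ,   1.        ]]), 'k1': -0.15156898550527564, 'rvec': array([ 2.31737489, -0.59899278,  0.23247149]), 'tvec': array([-459.49758763,  275.44072898,  746.38293311])}
top {'camera_matrix': array([[498.5216247 ,   0.        , 281.67510798],
       [  0.        , 498.5216247 , 216.04709581],
       [  0.        ,   0.        ,   1.        ]]), 'k1': -0.1302071270783651, 'rvec': array([ 2.18285079, -2.18940772, -0.0053846 ]), 'tvec': array([ 55.16811427, 521.21827104, 832.10852026])}
```

View pics/side0.png

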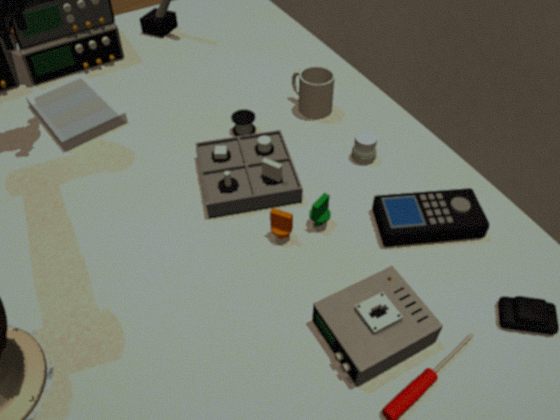

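View pics/top0.png

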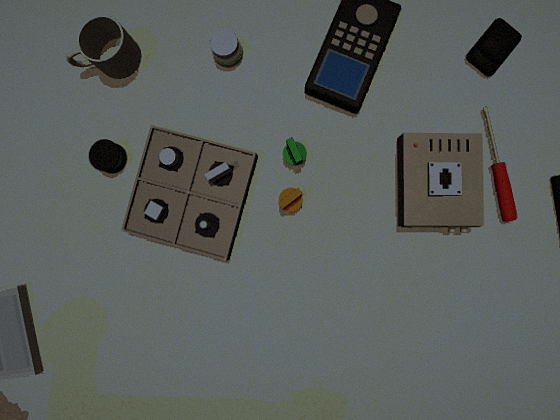

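The top view shows the caps in the tray: round (171,157), wing (219,173), square (154,209) and post (206,225). The look-alikes are green (293,152) and orange (290,200), both outside the tray. The port is at (445,179). In the side view the wing cap is at (271,169), green at (320,210), orange at (281,222) and the port at (378,311).

What could be taken for the target: the wing cap (219,173), which is grey aluminium and in the tray; green (293,152); orange (290,200); and the other knobs. I choose (219,173) and will check it in a crop.

```bash
cat > h.py <<'E'
import numpy as np, cv2
from rig import imaging
def cam(n):
    m=imaging.camera_model(n); R,_=cv2.Rodrigues(m["rvec"]); return m["camera_matrix"],np.array([m["k1"],0,0,0,0.]),R,np.array(m["tvec"]),m["rvec"]
def und(n,uv):
    K,D,R,t,_=cam(n)
    return cv2.undistortPointsIter(np.array(uv,float).reshape(-1,1,2),K,D,None,None,(3,100,1e-10)).reshape(-1,2)
def ray(n,uv):
    K,D,R,t,_=cam(n); x=und(n,uv); d=np.c_[x,np.ones(len(x))]@R; return -R.T@t,d
def atz(n,uv,z):
    c,d=ray(n,uv); return c+d*((z-c[2])/d[:,2])[:,None]
def cloud(n,dep):
    K,D,R,t,_=cam(n); h,w=dep.shape
    uv=np.stack(np.meshgrid(np.arange(w),np.arange(h)),-1).reshape(-1,2)
    x=und(n,uv); P=np.c_[x,np.ones(len(x))]*dep.reshape(-1,1)
    W=(P-t)@R; W[dep.ravel()==0]=np.nan
    return W.reshape(h,w,3)
def proj(n,P):
    K,D,R,t,rv=cam(n); return cv2.projectPoints(np.array(P,float).reshape(-1,1,3),rv,t,K,D)[0].reshape(-1,2)
def tri(uva,uvb):
    c1,d1=ray("top",[uva]);c2,d2=ray("side",[uvb]);d1=d1[0];d2=d2[0]
    s=np.linalg.lstsq(np.c_[d1,-d2],c2-c1,rcond=None)[0]
    a=c1+s[0]*d1;b=c2+s[1]*d2; return (a+b)/2,np.linalg.norm(a-b)
E
python3 - <<'E'
import numpy as np,cv2
from h import *
im={}
for n in("top","side"):
    z=np.load(n+"0.npz"); im[n]=(z["p"],cloud(n,z["d"]))
def crop(n,u,v,r,k):
    c=im[n][0][v-r:v+r,u-r:u+r,::-1]; c=np.clip(c.astype(float)*1.6,0,255).astype(np.uint8)
    return cv2.resize(c,None,fx=k,fy=k,interpolation=cv2.INTER_CUBIC)
a=np.hstack([crop("top",219,173,20,10),crop("top",445,179,20,10)])
b=np.hstack([crop("side",271,170,20,10),crop("side",378,312,20,10)])
cv2.imwrite("pics/crop0.png",cv2.resize(np.vstack([a,b]),(600,600)))
for n,pts in(("top",[(219,173),(445,179),(450,165),(430,200),(190,150),(500,250),(410,200)]),("side",[(271,167),(370,300),(378,330)])):
    for u,v in pts: print(n,u,v,im[n][1][v,u].round(1))
W=im["top"][1]
for nm,(u,v,r,lo,hi) in dict(wing=(219,173,18,62,90),plate=(445,179,25,61,70)).items():
    P=W[v-r:v+r,u-r:u+r].reshape(-1,3);P=P[(P[:,2]>lo)&(P[:,2]<hi)]
    m,s,a=cv2.minAreaRect(P[:,:2].astype(np.float32)); print(nm,len(P),m,s,a,np.median(P[:,2]))
E
```

```text
top 219 173 [587.4 149.7  74.8]
top 445 179 [ 578.8 -211.8   51.2]
top 450 165 [ 599.7 -216.1   65.5]
top 430 200 [ 544.6 -185.2   56.6]
top 190 150 [631.9 206.2  31.3]
top 500 250 [ 4.618e+02 -3.221e+02 -1.000e-01]
top 410 200 [ 544.8 -153.4   54.6]
side 271 167 [587.3 151.1  65.5]
side 370 300 [ 578.1 -184.8   64.1]
side 378 330 [ 557.7 -233.7   65.2]
wing 225 (590.7999877929688, 154.82078552246094) (12.505136489868164, 39.88286590576172) 28.80817222595215 73.0834987635803
plate 944 (578.9389038085938, -207.4485626220703) (53.477970123291016, 51.564083099365234) 89.53987884521484 65.81466375669399
```

View pics/crop0.png

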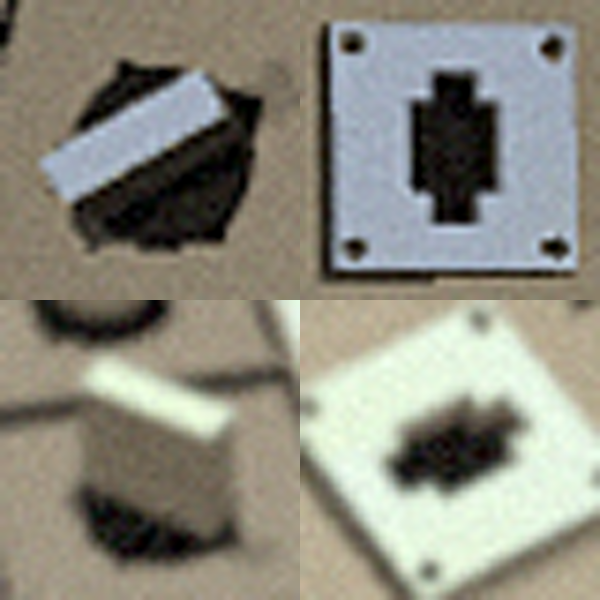

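The crop confirms the choice: a bare aluminium wing at top (217,171), standing in the tray. The port slot runs vertically in the top image, roughly along world x. Next I refine both positions from the two views.

```bash
cat >> h.py <<'E'
def rect(p,u,v,r,th=None,k=8):
    """bright blob containing/near (u,v): subpixel minAreaRect corners"""
    g=cv2.cvtColor(p[v-r:v+r,u-r:u+r],cv2.COLOR_RGB2GRAY)
    G=cv2.resize(g,None,fx=k,fy=k,interpolation=cv2.INTER_CUBIC)
    t,B=cv2.threshold(G,th or 0,255,cv2.THRESH_BINARY+(0 if th else cv2.THRESH_OTSU))
    cs,_=cv2.findContours(B,cv2.RETR_EXTERNAL,cv2.CHAIN_APPROX_NONE)
    c=max(cs,key=cv2.contourArea)
    m=cv2.moments(c); cen=np.array([m["m10"],m["m01"]])/m["m00"]
    ap=cv2.boxPoints(cv2.minAreaRect(c))
    f=lambda x:(np.array(x)+.5)/k-.5+[u-r,v-r]
    return f(cen),f(ap),f(c.reshape(-1,2)),t
E
python3 - <<'E'
import numpy as np,cv2
from h import *
pt=np.load("top0.npz")["p"]; ps=np.load("side0.npz")["p"]
for nm,a,b,z in(("wing",(217,171,14),(272,164,15),73),("plate",(445,178,22),(378,311,28),65)):
    ra=rect(pt,*a,th=None if nm=="plate" else 150); print(nm,"top",ra[0].round(2),ra[3],ra[1].round(1).tolist())
    rb=rect(ps,*b,th=None);print(" side",rb[0].round(2),rb[3],rb[1].round(1).tolist())
    print(" tri",*tri(ra[0],rb[0]))
    for n,r in(("top",ra),("side",rb)):
        W=atz(n,r[2],z)[:,:2].astype(np.float32); R=cv2.minAreaRect(W); print(n,"z-plane rect",R)
        print("   centroid",atz(n,[r[0]],z))
g=cv2.cvtColor(pt[165:193,432:460],cv2.COLOR_RGB2GRAY)
G=255-cv2.resize(g,None,fx=8,fy=8,interpolation=cv2.INTER_CUBIC)
_,B=cv2.threshold(G,0,255,cv2.THRESH_OTSU); cs,_=cv2.findContours(B,cv2.RETR_EXTERNAL,cv2.CHAIN_APPROX_NONE)
for c in sorted(cs,key=cv2.contourArea)[-2:]:
    w=atz("top",(c.reshape(-1,2)+.5)/8-.5+[432,165],65)[:,:2].astype(np.float32); print("hole",cv2.minAreaRect(w),cv2.contourArea(c))
E
```

```text
Traceback (most recent call last):
  File "h.py", line 30, in rect
    c=max(cs,key=cv2.contourArea)
ValueError: max() iterable argument is empty
```

Run:
```python
import numpy as np,cv2
from h import *
pt=np.load("top0.npz")["p"]; ps=np.load("side0.npz")["p"]
print(pt[171,217],pt[165,235],pt[180,225],ps[163,272],ps[172,272])
for nm,a,b,z in(("wing",(217,171,14),(272,163,13),73),("plate",(445,178,22),(378,311,28),65)):
    ra=rect(pt,*a,th=None if nm=="plate" else 100); print(nm,"top",ra[0].round(2),ra[3],ra[1].round(1).tolist())
    rb=rect(ps,*b,th=None);print(" side",rb[0].round(2),rb[3],rb[1].round(1).tolist())
    print(" tri",*tri(ra[0],rb[0]))
    for n,r in(("top",ra),("side",rb)):
        W=atz(n,r[2],z)[:,:2].astype(np.float32); R=cv2.minAreaRect(W); print(n,"z-plane rect",R)
        print("   centroid",atz(n,[r[0]],z))
g=cv2.cvtColor(pt[165:193,432:460],cv2.COLOR_RGB2GRAY)
G=255-cv2.resize(g,None,fx=8,fy=8,interpolation=cv2.INTER_CUBIC)
_,B=cv2.threshold(G,0,255,cv2.THRESH_OTSU); cs,_=cv2.findContours(B,cv2.RETR_EXTERNAL,cv2.CHAIN_APPROX_NONE)
for c in sorted(cs,key=cv2.contourArea)[-2:]:
    w=atz("top",(c.reshape(-1,2)+.5)/8-.5+[432,165],65)[:,:2].astype(np.float32); print("hole",cv2.minAreaRect(w),cv2.contourArea(c))
```

```text
[ 99 105 118] [78 71 61] [17 17  9] [146 158 138] [67 61 52]
wing top [216.19 170.69] 100.0 [[203.8, 173.9], [225.1, 161.7], [228.5, 167.7], [207.2, 179.8]]
 side [274.37 159.81] 82.0 [[258.6, 149.6], [284.4, 149.6], [284.4, 175.4], [258.6, 175.4]]
 tri [592.63026727 152.22233188  80.25564862] 4.8951078780819435
top z-plane rect ((591.183349609375, 154.68272399902344), (10.944646835327148, 38.80402374267578), 29.20865821838379)
   centroid [[591.32558966 154.50423161  73.        ]]
side z-plane rect ((590.4629516601562, 155.45379638671875), (73.80213928222656, 49.827632904052734), 60.84263229370117)
   centroid [[598.70625978 158.54708299  73.        ]]
plate top [444.5 177.5] 57.0 [[422.6, 155.6], [466.4, 155.6], [466.4, 199.4], [422.6, 199.4]]
 side [378.39 310.89] 121.0 [[353.9, 304.4], [379.9, 285.1], [402.7, 315.8], [376.6, 335.1]]
 tri [ 579.12463116 -206.97005969   63.38746415] 1.8493399139654776
top z-plane rect ((579.9723510742188, -207.2988739013672), (72.11395263671875, 70.12842559814453), 89.8687744140625)
   centroid [[ 579.77090818 -206.97471493   65.        ]]
side z-plane rect ((578.1063842773438, -206.31101989746094), (53.6744384765625, 53.21327590942383), 89.19546508789062)
   centroid [[ 577.43537774 -207.35850596   65.        ]]
hole ((557.6881713867188, -228.5936737060547), (4.296144485473633, 3.3797476291656494), 89.95686340332031) 309.0
hole ((578.6511840820312, -207.87469482421875), (18.97623634338379, 32.511600494384766), 88.84379577636719) 11941.0
```

Run:
```python
import numpy as np,cv2
from h import *
pt=np.load("top0.npz")["p"]; ps=np.load("side0.npz")["p"]
for nm,a,b,z,ta,tb in(("wing",(217,171,14),(272,163,13),73,88,110),("plate",(445,178,22),(378,311,28),65,92,130)):
    ra=rect(pt,*a,th=ta); rb=rect(ps,*b,th=tb)
    print(nm,ra[0],rb[0]," tri",*tri(ra[0],rb[0]), "boxc",*tri(ra[1].mean(0),rb[1].mean(0)))
    for n,r in(("top",ra),("side",rb)):
        W=atz(n,r[2],z)[:,:2].astype(np.float32); R=cv2.minAreaRect(W); print(n,"z-plane rect",R,atz(n,[r[0]],z)[0,:2])
# unit box yaw from top-face edges in depth, tray yaw
W=cloud("top",np.load("top0.npz")["d"])
P=W[110:245,385:495].reshape(-1,3);P=P[(P[:,2]>48)&(P[:,2]<75)]
print("unit",cv2.minAreaRect(P[:,:2].astype(np.float32)))
P=W[120:265,118:262].reshape(-1,3);P=P[(P[:,2]>24)]
print("tray",cv2.minAreaRect(P[:,:2].astype(np.float32)))
```

```text
wing [216.04036699 170.74625318] [271.23359039 162.28298243]  tri [590.6928443  154.99221073  73.00118175] 1.1865692804518673 boxc [591.10418916 154.94047931  72.73730199] 0.9121400829506988
top z-plane rect ((591.4573974609375, 154.77325439453125), (11.98081111907959, 40.412715911865234), 28.890464782714844) [591.23284601 154.74509633]
side z-plane rect ((590.3733520507812, 155.28977966308594), (14.484579086303711, 41.59526443481445), 28.473770141601562) [590.14414011 155.22052042]
plate [445.38310003 177.79272591] [378.40477385 310.93637265]  tri [ 578.37277224 -207.83431812   65.08156366] 2.075141225761189 boxc [ 578.61722513 -207.67906019   65.26780551] 1.6335750666578401
top z-plane rect ((579.4019775390625, -208.2438507080078), (52.49272918701172, 52.527687072753906), 89.67363739013672) [ 579.30518879 -208.39092949]
side z-plane rect ((577.9619140625, -206.7163543701172), (51.88191604614258, 51.96450424194336), 89.11186981201172) [ 577.40034239 -207.43738169]
unit ((578.4187622070312, -207.6887969970703), (131.7412872314453, 150.95248413085938), 89.53356170654297)
tray ((567.750732421875, 229.30198669433594), (228.3236846923828, 184.03286743164062), 74.44407653808594)
```

```bash
python3 -m inch '[{"jaw":1,"travel":[-0.049,0,0.026],"roll":0},{"jaw":1,"travel":[-0.049,0,0.026],"roll":0},{"jaw":1,"travel":[-0.049,0,0.026],"roll":0},{"jaw":1,"travel":[-0.049,0,0.026],"roll":0},{"jaw":1,"travel":[-0.049,0,0.026],"roll":0},{"jaw":1,"travel":[-0.049,0,0.026],"roll":0},{"jaw":1,"travel":[-0.049,0,0.026],"roll":0},{"jaw":1,"travel":[-0.049,0,0.026],"roll":0}]' 70
cat > st.py <<'E'
import sys,numpy as np
from rig import ctrl
def go(x,y,z,h):
    s=ctrl.sense(); R=s["tcp_rot"]; p=s["eef_pos"]; hh=np.degrees(np.arctan2(-R[1,2],-R[0,2]))
    d=R.T@(np.array([x,y,z])-p)
    dr=(hh-h+90)%180-90
    print("t",s["clock"],"p",p.round(2),"h",hh.round(2),"j",s["joint_pos"].round(1),"F",s["contact_force"].round(1),"w",round(s["grip_width"],1),"tilt",R[2].round(4))
    print("travel mm",d.round(2),"roll deg",dr.round(2),"rad",np.radians(dr).round(4))
go(*map(float,sys.argv[1:5]))
E
python3 st.py 591 155 150 28.8
```

```text
clock: 1.1
eef_pos: [519.1, 240.9, 253.0]
tcp_rot: [[-0.929, -0.001, -0.37], [0.37, -0.0, -0.929], [0.0, -1.0, 0.0]]
contact_force: [0.6, 1.1, -0.2]
grip_width: 85.4
t 1.1 p [519.14 240.88 252.98] h 68.3 j [ 41.1  17.   -7.2  -0.  -65.9  27.2] F [ 0.6  1.1 -0.2] w 85.4 tilt [ 4.e-04 -1.e+00  4.e-04]
travel mm [-98.56 102.97  53.19] roll deg 39.5 rad 0.6895
```

```bash
python3 -m inch '[{"jaw":0.2,"travel":[-0.049,0.03,0.027],"roll":0},{"jaw":0.2,"travel":[-0.0495,0.03,0.026],"roll":0},{"jaw":0.2,"travel":[0,0.04,0],"roll":0},{"jaw":0.2,"travel":[0,0,0],"roll":0.1724},{"jaw":0.2,"travel":[0,0,0],"roll":0.1724},{"jaw":0.2,"travel":[0,0,0],"roll":0.1724},{"jaw":0.2,"travel":[0,0,0],"roll":0.1724},{"jaw":0.2,"travel":[0,0,0],"roll":0}]' 70
python3 st.py 591 155 65 28.8
python3 - <<'E'
from h import *
for n in("side","top"):
    p,d=imaging.capture(n); np.savez(f"{n}1.npz",p=p,d=d)
    u,v=proj(n,[[591,155,100]])[0].astype(int)
    u0=max(0,u-80);v0=max(0,v-80)
    cv2.imwrite(f"pics/{n}1.png",cv2.resize(np.clip(p[v0:v0+160,u0:u0+160,::-1]*1.6,0,255).astype(np.uint8),(400,400)))
a=cv2.imread("pics/side1.png");b=cv2.imread("pics/top1.png");cv2.imwrite("pics/both1.png",np.hstack([a,b]))
E
```

```text
clock: 2.1
eef_pos: [589.0, 158.0, 153.7]
tcp_rot: [[-0.483, -0.001, -0.876], [0.876, -0.0, -0.483], [0.0, -1.0, 0.001]]
contact_force: [-0.2, -0.7, -0.1]
grip_width: 51.1
t 2.1 p [588.95 157.98 153.75] h 28.89 j [ 30.2  25.4  -9.4  -0.  -55.2  -1.3] F [-0.2 -0.7 -0.1] w 51.1 tilt [ 1.e-04 -1.e+00  1.e-03]
travel mm [-3.61 88.75 -0.44] roll deg 0.09 rad 0.0016
```

View pics/both1.png

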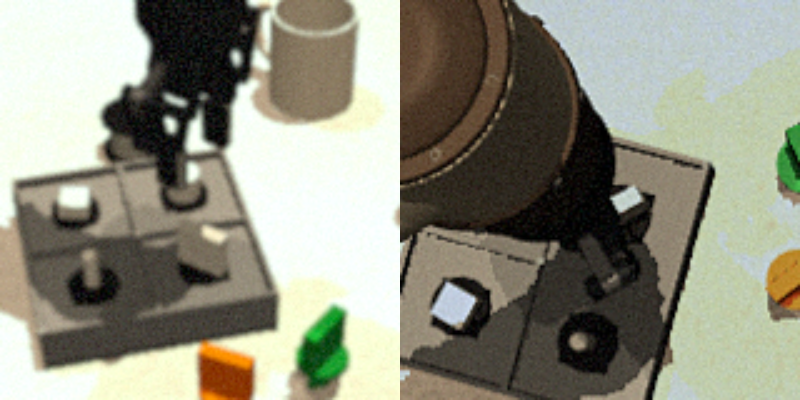

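Side view: the open fingers hang above and behind the wing cap (205,250 in the left half). Top view: the fingers straddle it, and the other caps are clear. I'll correct the 3.6 mm offset and go down.

```bash
python3 -m inch '[{"jaw":0.2,"travel":[-0.0036,0.02,-0.0004],"roll":0},{"jaw":0.2,"travel":[0,0.02,0],"roll":0},{"jaw":0.2,"travel":[0,0.01,0],"roll":0},{"jaw":0.2,"travel":[0,0,0],"roll":0},{"jaw":0.2,"travel":[0,0,0],"roll":0}]' 70
python3 st.py 591 155 65 28.8
```

```text
clock: 2.82
eef_pos: [591.9, 155.4, 105.0]
tcp_rot: [[-0.482, 0.001, -0.876], [0.876, 0.001, -0.482], [-0.0, -1.0, -0.002]]
contact_force: [-0.3, -0.3, 0.1]
grip_width: 51.1
t 2.825 p [591.87 155.42 105.04] h 28.83 j [ 29.9  28.7 -12.1   0.  -49.1  -1. ] F [-0.3 -0.3  0.1] w 51.1 tilt [-3.0e-04 -1.0e+00 -1.6e-03]
travel mm [ 0.06 40.04  1.02] roll deg 0.03 rad 0.0005
```

```bash
python3 -m inch '[{"jaw":0.2,"travel":[0,0.014,0.001],"roll":0},{"jaw":0.2,"travel":[0,0.014,0],"roll":0},{"jaw":0.2,"travel":[0,0.012,0],"roll":0},{"jaw":0.2,"travel":[0,0,0],"roll":0},{"jaw":0.2,"travel":[0,0,0],"roll":0}]' 70
python3 st.py 591 155 65 28.8
python3 - <<'E'
from h import *
o=[]
for n in("side","top"):
    p,d=imaging.capture(n); np.savez(f"{n}2.npz",p=p,d=d)
    u,v=proj(n,[[591,155,70]])[0].astype(int)
    o.append(cv2.resize(np.clip(p[v-40:v+40,u-40:u+40,::-1]*2.2,0,255).astype(np.uint8),(400,400)))
cv2.imwrite("pics/both2.png",np.hstack(o))
E
```

```text
clock: 3.45
eef_pos: [590.7, 154.7, 64.3]
tcp_rot: [[-0.482, 0.0, -0.876], [0.876, -0.0, -0.482], [-0.0, -1.0, -0.0]]
contact_force: [0.3, 0.6, -0.2]
grip_width: 50.9
t 3.45 p [590.69 154.73  64.27] h 28.8 j [ 29.9  31.5 -14.3   0.  -44.2  -1.1] F [ 0.3  0.6 -0.2] w 50.9 tilt [-2.e-04 -1.e+00 -3.e-04]
travel mm [ 0.08 -0.73 -0.4 ] roll deg -0.0 rad -0.0
```

View pics/both2.png

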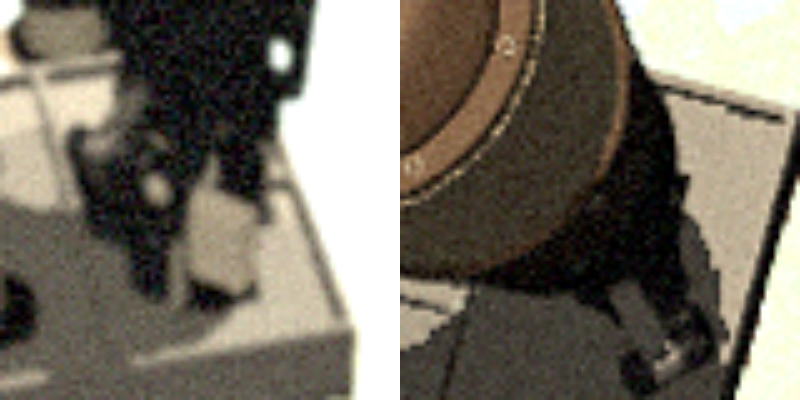

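The side view shows the wing (220,240) standing between the two fingers, with clear space on both sides. I'll close now.

```bash
python3 -m inch '[{"jaw":-1,"travel":[0,0,0],"roll":0},{"jaw":-1,"travel":[0,0,0],"roll":0},{"jaw":-1,"travel":[0,0,0],"roll":0},{"jaw":-1,"travel":[0,0,0],"roll":0},{"jaw":-1,"travel":[0,0,0],"roll":0}]' 80
python3 st.py 591 155 165 28.8
```

```text
clock: 4.18
eef_pos: [590.7, 154.8, 64.7]
tcp_rot: [[-0.482, 0.001, -0.876], [0.876, 0.0, -0.482], [-0.0, -1.0, -0.001]]
contact_force: [-0.7, -1.4, 4.1]
grip_width: 10.6
t 4.175 p [590.7  154.78  64.72] h 28.8 j [ 29.9  31.5 -14.3   0.  -44.2  -1.1] F [-0.7 -1.4  4.1] w 10.6 tilt [-2.e-04 -1.e+00 -8.e-04]
travel mm [ 3.0000e-02 -1.0028e+02 -4.5000e-01] roll deg -0.0 rad -0.0
```

```bash
python3 -m inch '[{"jaw":-1,"travel":[0,-0.006,0],"roll":0},{"jaw":-1,"travel":[0,-0.014,0],"roll":0},{"jaw":-1,"travel":[0,-0.02,0],"roll":0},{"jaw":-1,"travel":[0,-0.03,0],"roll":0},{"jaw":-1,"travel":[0,-0.03,0],"roll":0},{"jaw":-1,"travel":[0,0,0],"roll":0},{"jaw":-1,"travel":[0,0,0],"roll":0}]' 80
python3 st.py 578.5 -207.8 165 89.5
python3 - <<'E'
from h import *
o=[]
for n in("side","top"):
    p,d=imaging.capture(n); np.savez(f"{n}3.npz",p=p,d=d)
    u,v=proj(n,[[591,155,150]])[0].astype(int)
    u=max(u,60);v=max(v,60)
    o.append(cv2.resize(np.clip(p[v-60:v+60,u-60:u+60,::-1]*1.8,0,255).astype(np.uint8),(400,400)))
cv2.imwrite("pics/both3.png",np.hstack(o))
E
```

```text
clock: 5.05
eef_pos: [589.8, 154.5, 163.9]
tcp_rot: [[-0.481, -0.001, -0.877], [0.877, 0.0, -0.481], [0.001, -1.0, 0.001]]
contact_force: [0.1, -0.1, -1.0]
grip_width: 10.9
t 5.05 p [589.8  154.5  163.86] h 28.76 j [ 29.9  24.9  -8.8  -0.  -56.4  -1.1] F [ 0.1 -0.1 -1. ] w 10.9 tilt [ 6.e-04 -1.e+00  9.e-04]
travel mm [-312.17   -1.16  184.22] roll deg -60.74 rad -1.0601
```

View pics/both3.png

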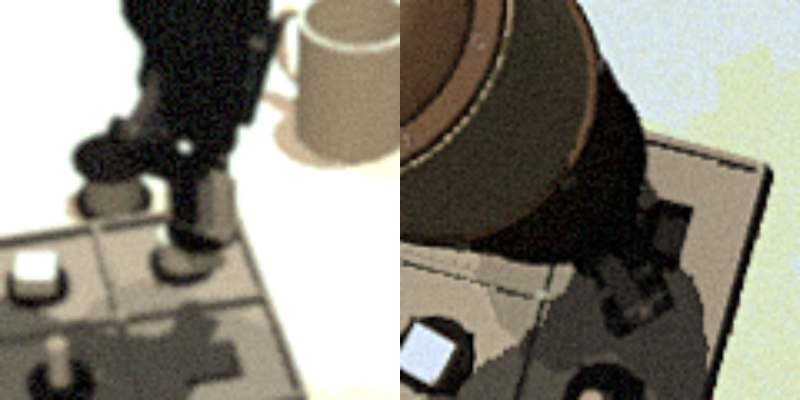

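Lifted: the side view shows the wing in the jaws, the flange (205,235) clear of the tray, the hole empty and the other caps still in place. Moving to above the port.

```bash
python3 -m inch '[{"jaw":-1,"travel":[-0.03,0,0.018],"roll":0},{"jaw":-1,"travel":[-0.043,0,0.0255],"roll":0},{"jaw":-1,"travel":[-0.043,0,0.0255],"roll":0},{"jaw":-1,"travel":[-0.043,0,0.0255],"roll":0},{"jaw":-1,"travel":[-0.043,0,0.0255],"roll":0},{"jaw":-1,"travel":[-0.043,0,0.0255],"roll":0},{"jaw":-1,"travel":[-0.038,0,0.022],"roll":0},{"jaw":-1,"travel":[-0.025,0,0.015],"roll":0}]' 80
python3 -m inch '[{"jaw":-1,"travel":[0,0,0],"roll":-0.151},{"jaw":-1,"travel":[0,0,0],"roll":-0.151},{"jaw":-1,"travel":[0,0,0],"roll":-0.151},{"jaw":-1,"travel":[0,0,0],"roll":-0.151},{"jaw":-1,"travel":[0,0,0],"roll":-0.151},{"jaw":-1,"travel":[0,0,0],"roll":-0.151},{"jaw":-1,"travel":[0,0,0],"roll":-0.151},{"jaw":-1,"travel":[0,0,0],"roll":0}]' 80
python3 st.py 578.5 -207.8 165 89.5
```

```text
clock: 6.15
eef_pos: [577.9, -205.1, 162.8]
tcp_rot: [[-0.48, -0.003, -0.877], [0.877, 0.0, -0.48], [0.001, -1.0, 0.002]]
contact_force: [-0.8, 0.1, -1.5]
grip_width: 11.3
clock: 7.15
eef_pos: [578.3, -203.1, 163.0]
tcp_rot: [[-1.0, -0.002, -0.013], [0.013, 0.0, -1.0], [0.002, -1.0, -0.0]]
contact_force: [0.0, -0.5, -0.4]
grip_width: 10.7
t 7.15 p [ 578.26 -203.07  163.04] h 89.24 j [ -4.2  25.2  -8.3  -0.  -56.6  93.5] F [ 0.  -0.5 -0.4] w 10.7 tilt [ 2.3e-03 -1.0e+00 -3.0e-04]
travel mm [-0.29 -1.96  4.73] roll deg -0.26 rad -0.0045
```

```bash
python3 -m inch '[{"jaw":-1,"travel":[0,0,0.0047],"roll":-0.0045},{"jaw":-1,"travel":[0,0.01,0],"roll":0},{"jaw":-1,"travel":[0,0.012,0],"roll":0},{"jaw":-1,"travel":[0,0.006,0],"roll":0},{"jaw":-1,"travel":[0,0,0],"roll":0},{"jaw":-1,"travel":[0,0,0],"roll":0},{"jaw":-1,"travel":[0,0,0],"roll":0}]' 80
python3 st.py 578.5 -207.8 125 89.5
python3 - <<'E'
from h import *
o=[]
for n in("side","top"):
    p,d=imaging.capture(n); np.savez(f"{n}4.npz",p=p,d=d)
    u,v=proj(n,[[578.5,-207.8,90]])[0].astype(int)
    o.append(cv2.resize(np.clip(p[v-40:v+40,u-40:u+40,::-1]*1.8,0,255).astype(np.uint8),(400,400),interpolation=cv2.INTER_CUBIC)); print(n,u-40,v-40)
cv2.imwrite("pics/both4.png",np.hstack(o))
E
```

```text
clock: 8.02
eef_pos: [579.0, -207.9, 136.7]
tcp_rot: [[-1.0, 0.001, -0.007], [0.007, -0.0, -1.0], [-0.001, -1.0, 0.0]]
contact_force: [-0.4, 0.3, -0.3]
grip_width: 10.9
t 8.025 p [ 579.02 -207.87  136.68] h 89.61 j [ -4.7  26.9  -9.8   0.  -53.3  94.3] F [-0.4  0.3 -0.3] w 10.9 tilt [-9.e-04 -1.e+00  1.e-04]
travel mm [ 0.53 11.68 -0.06] roll deg 0.11 rad 0.0019
side 341 261
top 409 136
```

View pics/both4.png

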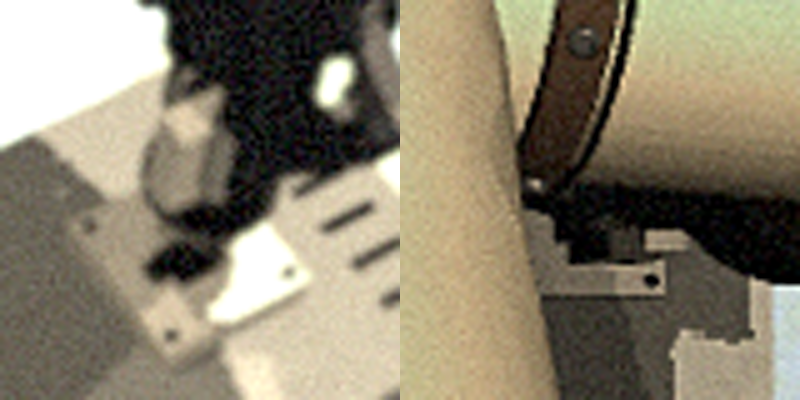

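```bash
cat > ov.py <<'E'
import sys
from h import *
from rig import ctrl
def ov(src,out,cx,cy,fz,yaw,k=8,r=45,c=None,dim=0.0):
    p=np.load(src)["p"] if isinstance(src,str) else src
    u,v=c or (382,300); u0,v0=u-r,v-r
    I=cv2.resize(np.clip(p[v0:v0+2*r,u0:u0+2*r,::-1]*2.5,0,255).astype(np.uint8),None,fx=k,fy=k,interpolation=cv2.INTER_CUBIC)
    raw=I.copy()
    a=np.linspace(0,2*np.pi,60)
    def dr(P,col):
        q=((proj("side",P)-[u0,v0]+.5)*k-.5).round().astype(int); cv2.polylines(I,[q.reshape(-1,1,2)],True,col,1)
    circ=lambda R,z:np.c_[cx+R*np.cos(a),cy+R*np.sin(a),0*a+fz+z]
    dr(circ(8,0),(0,0,255));dr(circ(8,24),(0,0,255));dr(circ(20,24),(0,255,0));dr(circ(20,29),(0,255,0))
    e=np.array([np.cos(yaw),np.sin(yaw)]);f=np.array([-e[1],e[0]])
    for z in(29,65): dr([[*(np.array([cx,cy])+s*20*e+t*6*f),fz+z] for s,t in((1,1),(1,-1),(-1,-1),(-1,1))],(255,0,255))
    for z in(6,11): dr([[*(np.array([cx,cy])+s*14*e+t*3.5*f),fz+z] for s,t in((1,1),(1,-1),(-1,-1),(-1,1))],(255,255,0))
    cv2.imwrite(out,np.hstack([raw,I])[:600,:])
E
python3 - <<'E'
from ov import *
ov("side4.npz","pics/ov4.png",579,-207.9,80,0,k=5,r=40)
E
```

```text
(no output)
```

View pics/ov4.png

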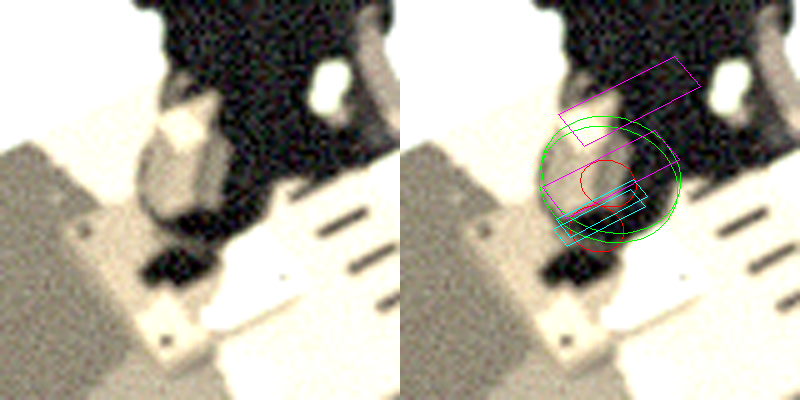

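The side view shows the cap above the hole (180,262). The overlay agrees within about 1 mm at the wing end and flange edge, and both cameras give the same cap-to-port offset. I'll lower it in stages and watch the force.

```bash
python3 -m inch '[{"jaw":-1,"travel":[0.0005,0.005,0],"roll":0.002},{"jaw":-1,"travel":[0,0.005,0],"roll":0},{"jaw":-1,"travel":[0,0.003,0],"roll":0},{"jaw":-1,"travel":[0,0.002,0],"roll":0},{"jaw":-1,"travel":[0,0.001,0],"roll":0},{"jaw":-1,"travel":[0,0.001,0],"roll":0},{"jaw":-1,"travel":[0,0.001,0],"roll":0},{"jaw":-1,"travel":[0,0,0],"roll":0}]' 80
python3 st.py 578.5 -207.8 98 89.5
python3 - <<'E'
from ov import *
p,d=imaging.capture("side"); np.savez("side5.npz",p=p,d=d)
from rig import ctrl
e=ctrl.sense()["eef_pos"];print(e,ctrl.sense()["contact_force"])
ov(p,"pics/ov5.png",e[0],e[1],e[2]-56.7,0,k=5,r=40)
E
```

```text
clock: 9.12
eef_pos: [578.2, -207.9, 118.2]
tcp_rot: [[-1.0, -0.0, -0.009], [0.009, -0.0, -1.0], [0.0, -1.0, 0.0]]
contact_force: [-0.7, -0.2, -1.6]
grip_width: 10.7
t 9.125 p [ 578.22 -207.85  118.2 ] h 89.49 j [ -4.7  28.  -11.    0.  -51.   94.2] F [-0.7 -0.2 -1.6] w 10.7 tilt [ 0. -1.  0.]
travel mm [-0.28 20.2  -0.06] roll deg -0.01 rad -0.0001
[ 578.23607442 -207.84005287  118.26812733] [0.56787075 0.05171193 1.17506341]
```

View pics/ov5.png

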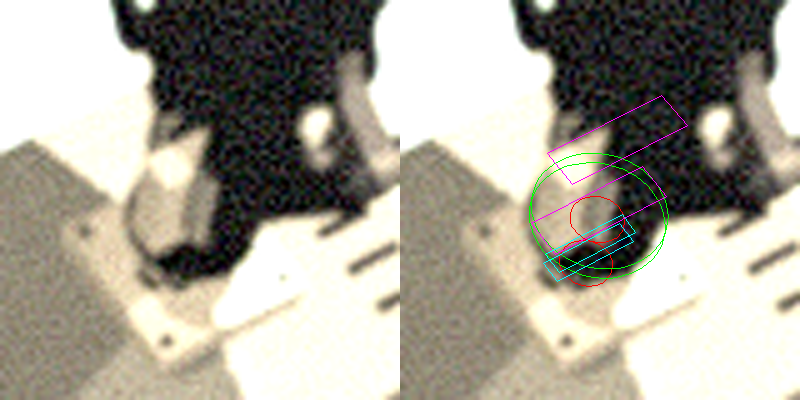

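The foot is about 3.5 mm below the plate top with no reaction force, so it has entered the hole. The side view shows the flange over the plate. Continuing down.

```bash
python3 -m inch '[{"jaw":-1,"travel":[-0.0002,0.001,0],"roll":0},{"jaw":-1,"travel":[0,0.001,0],"roll":0},{"jaw":-1,"travel":[0,0.001,0],"roll":0},{"jaw":-1,"travel":[0,0.001,0],"roll":0},{"jaw":-1,"travel":[0,0.001,0],"roll":0},{"jaw":-1,"travel":[0,0.001,0],"roll":0},{"jaw":-1,"travel":[0,0.001,0],"roll":0},{"jaw":-1,"travel":[0,0,0],"roll":0}]' 80
python3 st.py 578.5 -207.8 98 89.5
```

```text
clock: 10.18
eef_pos: [578.4, -207.8, 111.1]
tcp_rot: [[-1.0, -0.0, -0.009], [0.009, 0.0, -1.0], [0.0, -1.0, -0.0]]
contact_force: [-0.1, 0.2, -1.2]
grip_width: 10.6
t 10.175 p [ 578.38 -207.83  111.1 ] h 89.49 j [ -4.7  28.5 -11.3  -0.  -50.2  94.2] F [-0.1  0.2 -1.2] w 10.6 tilt [ 2.e-04 -1.e+00 -0.e+00]
travel mm [-0.13 13.1  -0.03] roll deg -0.01 rad -0.0002
```

```bash
python3 -m inch '[{"jaw":-1,"travel":[0,0.002,0],"roll":0},{"jaw":-1,"travel":[0,0.002,0],"roll":0},{"jaw":-1,"travel":[0,0.002,0],"roll":0},{"jaw":-1,"travel":[0,0.002,0],"roll":0},{"jaw":-1,"travel":[0,0.002,0],"roll":0},{"jaw":-1,"travel":[0,0.001,0],"roll":0},{"jaw":-1,"travel":[0,0,0],"roll":0},{"jaw":-1,"travel":[0,0,0],"roll":0}]' 80
python3 st.py 578.5 -207.8 98 89.5
```

```text
clock: 11.18
eef_pos: [578.5, -207.9, 100.5]
tcp_rot: [[-1.0, 0.0, -0.009], [0.009, -0.0, -1.0], [-0.0, -1.0, 0.0]]
contact_force: [-1.9, 1.2, 3.1]
grip_width: 11.2
t 11.175 p [ 578.53 -207.87  100.47] h 89.49 j [ -4.7  29.2 -11.9   0.  -48.9  94.2] F [-1.9  1.2  3.1] w 11.2 tilt [-3.e-04 -1.e+00  1.e-04]
travel mm [ 0.03  2.47 -0.07] roll deg -0.01 rad -0.0001
```

```bash
python3 -m inch '[{"jaw":-1,"travel":[0,0.001,0],"roll":0},{"jaw":-1,"travel":[0,0.001,0],"roll":0},{"jaw":-1,"travel":[0,0,0],"roll":0},{"jaw":-1,"travel":[0,0,0],"roll":0},{"jaw":-1,"travel":[0,0,0],"roll":0}]' 80
python3 st.py 578.5 -207.8 98 89.5
python3 -m inch '[{"jaw":-1,"travel":[0,0,0],"roll":0.1},{"jaw":-1,"travel":[0,0,0],"roll":0.1},{"jaw":-1,"travel":[0,0,0],"roll":0}]' 80
python3 st.py 578.5 -207.8 98 0
```

```text
clock: 11.8
eef_pos: [578.5, -207.9, 98.4]
tcp_rot: [[-1.0, 0.0, -0.009], [0.009, -0.0, -1.0], [-0.0, -1.0, 0.0]]
contact_force: [-1.2, 1.6, 4.5]
grip_width: 10.9
t 11.8 p [ 578.5  -207.89   98.4 ] h 89.49 j [ -4.7  29.4 -12.    0.  -48.6  94.2] F [-1.2  1.6  4.5] w 10.9 tilt [-2.e-04 -1.e+00  1.e-04]
travel mm [ 0.    0.4  -0.09] roll deg -0.01 rad -0.0001
clock: 12.18
eef_pos: [578.6, -207.7, 98.4]
tcp_rot: [[-0.978, 0.0, -0.208], [0.208, 0.0, -0.978], [-0.0, -1.0, -0.0]]
contact_force: [-0.6, 1.4, 5.8]
grip_width: 10.9
t 12.175 p [ 578.64 -207.7    98.41] h 78.02 j [ -4.7  29.4 -12.   -0.  -48.6  82.7] F [-0.6  1.4  5.8] w 10.9 tilt [-4.e-04 -1.e+00 -1.e-04]
travel mm [0.11 0.41 0.12] roll deg 78.02 rad 1.3616
```

```bash
python3 -m inch '[{"jaw":-1,"travel":[0,0,0],"roll":0.15},{"jaw":-1,"travel":[0,0,0],"roll":0.15},{"jaw":-1,"travel":[0,0,0],"roll":0.15},{"jaw":-1,"travel":[0,0,0],"roll":0.15},{"jaw":-1,"travel":[0,0,0],"roll":0.15},{"jaw":-1,"travel":[0,0,0],"roll":0.15},{"jaw":-1,"travel":[0,0,0],"roll":0.15},{"jaw":-1,"travel":[0,0,0],"roll":0}]' 80
python3 st.py 578.5 -207.8 98 -0.5; python3 -c "
from rig import ctrl;print(ctrl.sense()['torque'])"
python3 -m inch '[{"jaw":-1,"travel":[0,0,0],"roll":0.1},{"jaw":-1,"travel":[0,0,0],"roll":0.1},{"jaw":-1,"travel":[0,0,0],"roll":0.1},{"jaw":-1,"travel":[0,0,0],"roll":0.02},{"jaw":-1,"travel":[0,0,0],"roll":0.02},{"jaw":-1,"travel":[0,0,0],"roll":0},{"jaw":-1,"travel":[0,0,0],"roll":0}]' 80
python3 st.py 578.5 -207.8 98 -0.5; python3 -c "
from rig import ctrl;print(ctrl.sense()['torque'])"
```

```text
clock: 13.18
eef_pos: [579.1, -207.1, 98.4]
tcp_rot: [[-0.307, 0.002, -0.952], [0.952, 0.001, -0.307], [0.0, -1.0, -0.002]]
contact_force: [-0.7, 4.1, 5.9]
grip_width: 10.9
t 13.175 p [ 579.09 -207.07   98.43] h 17.86 j [ -4.6  29.4 -12.   -0.1 -48.6  22.5] F [-0.7  4.1  5.9] w 10.9 tilt [ 2.0e-04 -1.0e+00 -1.7e-03]
travel mm [-0.52  0.43  0.79] roll deg 18.36 rad 0.3204
[1.28854389 0.0848835  0.05930121]
clock: 14.05
eef_pos: [579.1, -207.1, 98.4]
tcp_rot: [[0.027, 0.002, -1.0], [1.0, 0.001, 0.027], [0.001, -1.0, -0.002]]
contact_force: [-1.0, 4.0, 5.3]
grip_width: 10.7
t 14.05 p [ 579.14 -207.06   98.43] h -1.57 j [ -4.6  29.4 -12.   -0.1 -48.6   3.1] F [-1.   4.   5.3] w 10.7 tilt [ 7.0e-04 -1.0e+00 -1.5e-03]
travel mm [-0.76  0.43  0.62] roll deg -1.07 rad -0.0186
[1.22984652 0.1991706  0.12296098]
```

```bash
python3 -m inch '[{"jaw":-1,"travel":[0,0,0],"roll":0.02},{"jaw":-1,"travel":[0,0.0004,0],"roll":0.02},{"jaw":-1,"travel":[0,0,0],"roll":0},{"jaw":-1,"travel":[0,0,0],"roll":0},{"jaw":-1,"travel":[0,0,0],"roll":0}]' 80
python3 st.py 578.5 -207.8 98 -0.5
python3 - <<'E'
from ov import *
print(ctrl.sense()['torque'])
p,d=imaging.capture("side"); np.savez("side6.npz",p=p,d=d)
e=ctrl.sense()["eef_pos"]
ov(p,"pics/ov6.png",578.5,-207.5,41.5,np.radians(-93.5),k=5,r=40)
t,_=imaging.capture("top")
cv2.imwrite("pics/full6.png",np.clip(np.hstack([p[100:260,170:330],t[110:270,110:270]])[:,:,::-1]*1.8,0,255).astype(np.uint8))
E
```

```text
clock: 14.68
eef_pos: [579.1, -207.1, 98.1]
tcp_rot: [[0.067, 0.002, -0.998], [0.998, 0.001, 0.067], [0.001, -1.0, -0.001]]
contact_force: [-0.5, 4.5, 6.4]
grip_width: 10.9
t 14.675 p [ 579.11 -207.06   98.06] h -3.86 j [ -4.6  29.4 -12.   -0.1 -48.5   0.8] F [-0.5  4.5  6.4] w 10.9 tilt [ 8.0e-04 -1.0e+00 -1.5e-03]
travel mm [-0.77  0.06  0.56] roll deg -3.36 rad -0.0586
[1.31467175 0.15098168 0.05712478]
```

View pics/ov6.png

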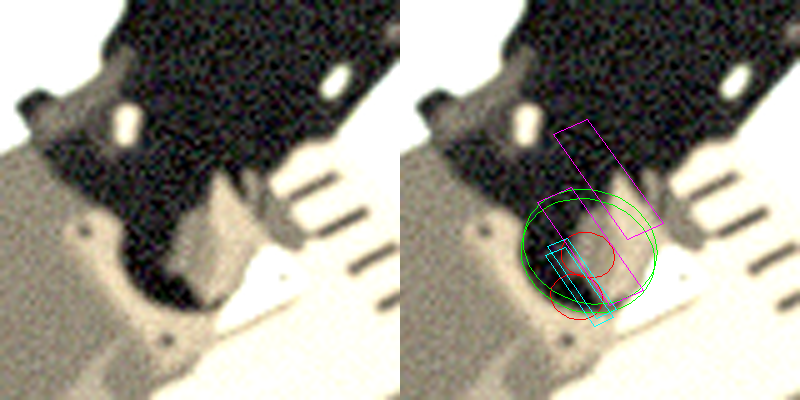

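View pics/full6.png

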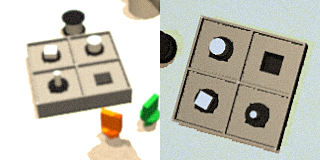

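The wing lies along the port's y, the flange is on the plate, and the overlay at about 93° matches the wing corner (205,305) and the flange rim. The tray picture shows the other three caps in place and the wing compartment empty. Handing in.

```bash
python3 -c "
from rig import hand_in;print(hand_in())"; python3 st.py 578.5 -207.8 98 -0.5
```

```text
the job is handed in; nothing more can be done
None
the job is handed in; nothing more can be done
```

I took the wing cap out of the tray, pushed it into the port and turned it clockwise. I handed in at about 14.8 s with the jaws still gripping it at 80 N. The hand-in returns no verdict, so I can't confirm the run passed.

**Last checks, just before handing in:**
- **Depth:** the foot was about 23.6 mm below the plate top, worked out from the tool height, with about 6 N of upward spring force on the tool.
- **Turn:** the gripper had turned about 93° clockwise. The side picture matched the cap drawn at that angle, with its flange on the plate.
- **Position:** the tool was within about 1 mm of the port axis.
- **Other caps:** the last side and top pictures showed all three still in their compartments.

**What didn't fully agree or wasn't confirmed:**
- **Port position:** the two cameras differed by about 1.5 mm. They agreed within 1 mm on the cap-to-port offset, so I used that.
- **Grip width:** the jaws read about 10.8 mm on the 12 mm wing.
- **Side load:** a sideways force of about 4 N and a moment of 1.2–1.3 N m remained after the turn.
- **Twist torque:** it read 0.12 N m at 91° and 0.06 N m at 93°. I couldn't read the twist joint, so the stop itself isn't confirmed.

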